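# Unhook the battery from its carrier

## Robot

A 6-joint arm with a two-finger parallel gripper is mounted at the origin on the work surface. World frame = base frame: x ahead of the robot, y to its left, z up, the work surface at z = 0. Lengths are in mm, angles in rad, forces in N, time in s.
With the tool pointing down it reaches from about 350 to 775 mm from the base axis. Payload 7.3 kg.
Tool frame: the origin (TCP) lies between the finger pads; the fingertips stand 25 mm ahead of it and the grasp point (between the pads) lies 6 mm ahead of it; z points along the fingers, y is the line along which they close (so a half turn about z gives the same grasp; the last joint's range is limited). The gripper opens to 92 mm and grips with 3 to 60 N. Pads are 19 mm wide; open, the fingers measure 130 mm over their backs; the gripper's body (75 mm by 190 mm) begins 47 mm behind the grasp point.
Start: joints at [-1.307, 0.342, 1.524, -0, 1.275, -0.146], TCP at [209.197, -481.541, 220.141] pointing down, gripper open.
Joint ranges: [-2.53, 2.53], [-0.77, 2.02], [0.04, 2.7], [-1, 4.14], [0.28, 2.66], [-3.11, 3.11]. Speed limits (rad/s): [2.57, 2.57, 3.14, 3.14, 3.14, 3.14].

## Interface

Orientations are given as [roll, pitch, yaw] about the fixed x, y, z axes, in that order (R = Rz(yaw) Ry(pitch) Rx(roll)).
In Python, from plant import bot gives the robot as it stands.
- The arm moves only by the tool play_rows, never from a script. Its argument "commands" is a list of rows, each an object of numbers: "x", "y", "z": the shift along the tool's x, y, z in m; "twist": the turn about the tool's z in degrees. In form: [{"x": .., "y": .., "z": .., "twist": ..}, ...]. A call has exactly 8 rows; each row is the pose to reach, as a shift and turn from the pose commanded when the call began, along the tool's axes at that moment; what a row does not reach only later rows make up. A row lasts 1/10 s, in which the tool goes at most 50 mm and 8.59 degrees, less where a joint would pass 70% of its speed; a pose out of reach is approached as far as the arm can. A call with a gripper value outside its range is refused whole. "jaw" is the closure, from 0 (fully open) to 1 (shut), set as the call begins (left out, the last holds). The fingers move at their own pace and stop on an object; the grip force is fixed at half the most. Time passes only in rows, so rows that repeat a pose let the fingers close, or fill a call up. It gives the time, the measured TCP pose, the force, the opening and the grip force at its end, in the units of the state.
- bot.get_obs(): the state, without advancing time (a new reading comes with each control period).
- bot.capture(name): name is "scene" or "side" or "wrist"; returns a dict with "pixels" (400x640x3 uint8, red, green, blue), "fx", "fy", "cx", "cy" (pixels), "eye" and "rotation" of the camera in the world. Camera axes: x right, y down, z forward; pixel columns grow to the right and rows downward; lengths in mm; the calibration is good to about 2 mm. A picture is of the moment at which its call begins. There is no depth.
- bot.close_job(): hands the job in; it is judged then, once.
The state is a dict: "time": time; "joint_positions": joint angles; "dq": joint speeds; "tau": joint torques, N m; "tool_pos": TCP position; "tcp_rot": TCP orientation; "contact_force": force on the tool from outside, world axes, zero at the start; "moment": the same for the moment, N m; "grip_width": finger opening in mm; "finger_force": force on a finger pad.
Only numpy, scipy, OpenCV 4.12 (cv2) and the standard library are available. Lean on these libraries where they do the work, as an engineer would, in place of code of your own. Each camera call takes 0.05 s, during which the arm holds its last target. There are 200 camera calls.

## Task

Take the battery out of its carrier on the hydraulic power unit and set it down gently, standing upright and flat, in the empty spill tray. It is hooked by its feet: slide it back against the rubber buffer until the foot at the other end comes out from under its hold-down lip, tip that end up while the rear foot is still under its own lip, then draw the battery out. Do not force it: the carrier's end brackets with their lips are thin sheet and bend at about 22 N; leave the other things on the bench where they are.

Things in the scene. Friction and masses are not known exactly. Their poses are not given: they have to be found in the camera images.
- battery_grip (a point): the battery: dark grey block, lighter lid, case 96 long (x) x 48 wide (y) x 38 mm tall, 0.55 to 0.95 kg. Upright across the middle of its lid a fixed grip: slab 12 thick (x) x 40 (y) x 30 mm high, top 68 mm above the underside. At the bottom of each end a foot, full width, 16 mm high, sticks out 22 mm: base 140 x 48 mm. The point is on the grip's centreline, 58 mm above the underside; z up, x as the unit's x at first
- unit: the hydraulic power unit, fixed: grey base plate 320 x 330 x 8 mm with motor, valve block, white tank (up to 115 mm high, at y -58 to -173 mm) and, along y = +85 mm, the sheet-steel battery carrier (floor 11 mm above the bench, 7 mm side flanges 2.5 mm clear of the battery). Origin on the bench, x along the carrier from its rear (buffer end, nearest the robot) to its front, z up
- rear_end (a point): nominal middle of the relaxed rubber buffer's face, at carrier floor level, axes as the unit's. The buffer (9 mm high, 36 mm wide) yields 6.5 N per mm, hard stop at 5.5 mm. Rear lip above it: edge 12.5 mm in front of this face, underside 23 mm above the floor, 3 mm thick. The carrier is bolted through slots: it lies up to 5 mm fore or aft of this point. Gap buffer to battery: 0 to 11.5 mm, to be felt
- front_end (a point): nominal middle of the front hold-down lip's edge, at carrier floor level, axes as the unit's; shifts with the carrier; truly 138 mm in front of the buffer's face. Lip underside 18, top 21 mm above the floor. The 140 mm base clears it, all the way up, only with the buffer squeezed 2 mm (13 N; floor friction alters the push felt by up to 4 N) or more. Tipped about the rear foot's lower edge, the front foot is above the lip from 9 degrees; 10 is ample, 14 the most
- tray: the empty spill tray, fixed: grey plastic, 226 (x) x 166 (y) x 25 mm high outside, walls and floor 4 mm thick, open at the top. Origin at the centre of its underside, z up.
- spanner: bystander: steel spanner 130 mm long, lying on the unit's base plate between carrier and motor; origin at its underside
- tin: bystander: tin, 80 mm across, 85 mm high, on the bench beside the spill tray; origin at its underside
- spray: bystander: upright spray bottle, 62 mm across, 170 mm high, at the back; origin at its underside
- cartridge: bystander: small brass hydraulic cartridge valve, standing on the unit's base plate near its front, 35 mm across, 75 mm high; origin at its underside
- driver: bystander: screwdriver 190 mm long, lying at the back; origin at its underside
- seal: bystander: rubber ring 60 mm across, 7 mm high, lying at the back; origin at its underside
- hammer: bystander: hammer 270 mm long, lying at the left; origin at its underside

How it is judged:
By the outcome, as a careful person would: the job done as asked, in the order asked, and still so for the second after the job is handed in, with the robot touching nothing.
It also fails if it takes over 64 s, if anything falls off the work surface, if the arm or the gripper's body presses on something with over 40 N, if the wrist force passes 120 N, or if a joint passes its speed limit or range.

## Working session

There is one attempt and no reset: what is moved stays moved. The work goes in short steps, Python scripts to look and compute and a tool call to move; the robot and the scene stay as the last step left them, time stands still between calls to the robot, and variables do not carry over. Pictures are saved under pics/ and viewed, at most 10 in all, crops included, and the job is handed in when it is done.

Besides the shell and the picture viewer there is one more tool, called by a JSON object that holds its "name" and its "arguments", one argument or row to a line. play_rows: Moves the arm, as the interface text tells. Its arguments: {"type":"object","properties":{"commands":{"type":"array"},"jaw":{"type":"number"}},"required":["commands"]}

```bash
ls; mkdir -p pics; python3 - <<'E'
from plant import bot
import cv2
o=bot.get_obs();print(o)
for n in("scene","side"):
    c=bot.capture(n);cv2.imwrite(f"pics/{n}0.png",c["pixels"][:,:,::-1]);print(n,{k:v for k,v in c.items() if k!="pixels"})
E
```

```text
pics
{'time': 0.0, 'joint_positions': array([-1.30696776e+00,  3.42725296e-01,  1.52500956e+00,  3.23744650e-06,
        1.27540737e+00, -1.45994195e-01]), 'dq': array([ 0.00013522, -0.00016264, -0.00046522, -0.00089662,  0.00160116,
        0.00175663]), 'tau': array([ 2.21046874e-03, -4.31241095e+01, -2.44217509e+01,  7.19470507e-02,
        5.59643924e-02, -1.47106834e-04]), 'tool_pos': array([ 209.09884453, -481.10833925,  219.44624347]), 'tcp_rot': array([-3.14006002e+00, -2.28488461e-04,  4.09821646e-01]), 'contact_force': array([-0.54821165, -0.80625718,  0.35371092]), 'moment': array([-0.02320208, -0.00037656,  0.02675398]), 'finger_force': 0.0, 'grip_width': 91.52852403292563}
scene {'fx': 397.2582640756794, 'fy': 397.2582640756794, 'cx': 315.03552923722964, 'cy': 201.4981027077354, 'eye': array([1262.15849674, -439.02067115,  698.8602896 ]), 'rotation': array([-2.21144509,  0.02451204,  0.87110117])}
side {'fx': 398.26687829757753, 'fy': 398.26687829757753, 'cx': 323.355866383559, 'cy': 196.16595924626938, 'eye': array([516.4790204 , 727.1291358 , 866.96062853]), 'rotation': array([-2.46263875,  0.01594176, -3.04515641])}
```

View pics/scene0.png

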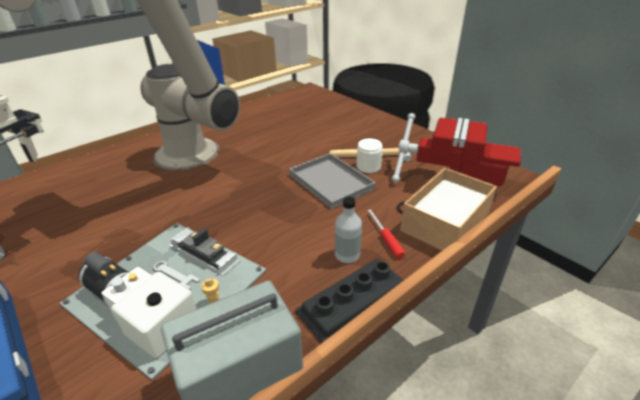

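View pics/side0.png

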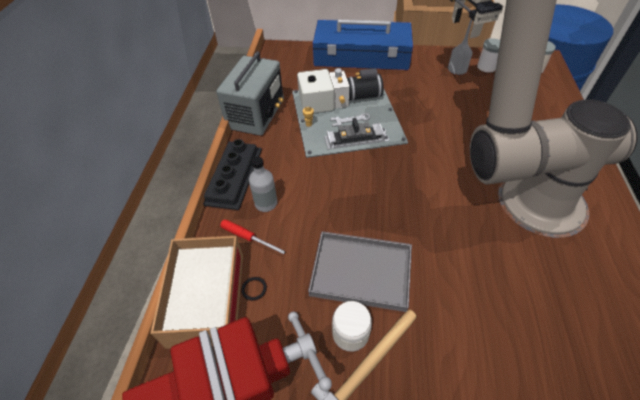

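The scene view shows the unit at about (165,290), with the battery at (203,247), and the tray at (332,180). In the side view the battery is at (357,133) and the tray at (362,270). Next I'll zoom in on both.

```bash
cat > h.py <<'E'
import numpy as np, cv2
from scipy.spatial.transform import Rotation as R
from plant import bot
def cast(c,uv,z):
    d=R.from_euler('xyz',c["rotation"]).apply([(uv[0]-c["cx"])/c["fx"],(uv[1]-c["cy"])/c["fy"],1])
    return c["eye"]+d*(z-c["eye"][2])/d[2]
def proj(c,p):
    q=R.from_euler('xyz',c["rotation"]).inv().apply(np.array(p,float)-c["eye"])
    return np.stack([c["fx"]*q[...,0]/q[...,2]+c["cx"],c["fy"]*q[...,1]/q[...,2]+c["cy"]],-1)
def tri(c1,u1,c2,u2):
    A=[];b=[]
    for c,u in((c1,u1),(c2,u2)):
        d=R.from_euler('xyz',c["rotation"]).apply([(u[0]-c["cx"])/c["fx"],(u[1]-c["cy"])/c["fy"],1]);d/=np.linalg.norm(d)
        P=np.eye(3)-np.outer(d,d);A.append(P);b.append(P@c["eye"])
    return np.linalg.solve(sum(A),sum(b))
def tool():
    o=bot.get_obs();return o["tool_pos"],R.from_euler('xyz',o["tcp_rot"])
def shift(target):  # tool-axis shift (m) to world target mm
    p,r=tool();return (r.inv().apply(np.array(target)-p)/1000).round(4)
E
python3 - <<'E'
from h import *
a=cv2.imread("pics/scene0.png")[215:385,50:280];b=cv2.imread("pics/side0.png")[60:160,280:415]
a=cv2.resize(a,None,fx=3.4,fy=3.4,interpolation=2);b=cv2.resize(b,None,fx=5.5,fy=5.5,interpolation=2)
cv2.imwrite("pics/a.png",a);cv2.imwrite("pics/b.png",b)
E
```

```text
(no output)
```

View pics/b.png

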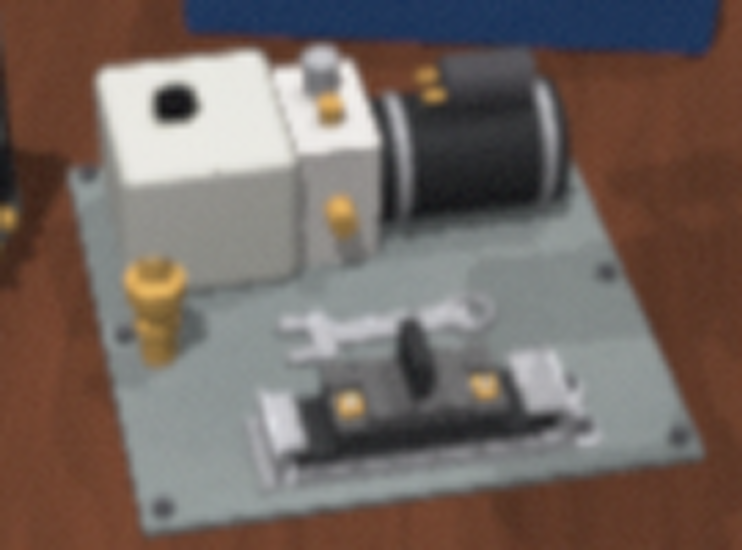

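View pics/a.png

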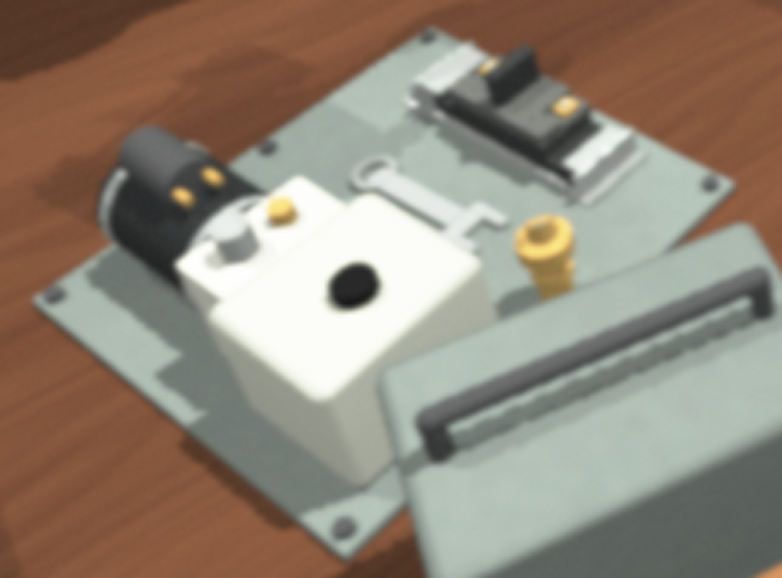

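```bash
python3 - <<'E'
from h import *
s=bot.capture("scene");d=bot.capture("side")
fb=lambda u,v:(280+u/5.5-.4,60+v/5.5-.4); fa=lambda u,v:(50+u/3.4-.35,215+v/3.4-.35)
print("side plate"); B=[cast(d,fb(*q),8) for q in((145,533),(704,457),(70,165))];print(np.round(B,1))
A=[cast(s,fa(*q),8) for q in((735,187),(433,27),(35,298),(345,558))];print(np.round(A,1))
for P in (A[0]-A[1],A[3]-A[2],B[0]-B[1]): print(np.linalg.norm(P),np.degrees(np.arctan2(P[1],P[0])))
P=A[1]-A[2];print(np.linalg.norm(P),np.degrees(np.arctan2(P[1],P[0]))-90)
print("grip top",tri(s,fa(516,62),d,fb(410,330)), cast(s,fa(516,62),79),cast(d,fb(410,330),79))
# tray by mask
im=d["pixels"].astype(int);m=((im.max(2)-im.min(2)<25)).astype(np.uint8);m[:225]=0;m[315:]=0;m[:,:300]=0;m[:,425:]=0
cs,_=cv2.findContours(cv2.morphologyEx(m,2,np.ones((3,3))),0,2);c=max(cs,key=cv2.contourArea);q=cv2.approxPolyDP(cv2.convexHull(c),6,True)[:,0];print(q)
T=np.array([cast(d,x,25) for x in q]);print(T.round(1),T.mean(0))
E
```

```text
side plate
[[ 664.  -110.2    8. ]
 [ 357.6 -194.9    8. ]
 [ 753.1 -435.2    8. ]]
[[ 671.1 -116.5    8. ]
 [ 362.1 -200.4    8. ]
 [ 449.7 -516.     8. ]
 [ 757.8 -431.     8. ]]
320.2481734074673 15.197058860713277
319.5783735263921 15.437354407301182
317.874776142647 15.453600005619192
327.5170618771403 15.521198933615224
grip top [ 528.72223595 -199.4347321    81.46439846] [ 530.5032138  -197.52757755   79.        ] [ 526.48574384 -206.49810766   79.        ]
[[321 233]
 [411 245]
 [406 310]
 [334 314]
 [309 295]]
[[589.7 171.7  25. ]
 [365.3 187.9  25. ]
 [383.1 357.2  25. ]
 [540.  380.5  25. ]
 [600.  341.1  25. ]] [495.61332396 287.68343506  25.        ]
```

{"name": "play_rows", "arguments": {
  "commands": [
    {"x": 0.03, "y": -0.01, "z": 0, "twist": 1},
    {"x": 0.08, "y": -0.025, "z": 0, "twist": 2},
    {"x": 0.13, "y": -0.042, "z": 0, "twist": 3},
    {"x": 0.18, "y": -0.058, "z": 0, "twist": 4},
    {"x": 0.23, "y": -0.074, "z": 0, "twist": 5},
    {"x": 0.28, "y": -0.09, "z": 0, "twist": 6},
    {"x": 0.32, "y": -0.103, "z": 0, "twist": 7},
    {"x": 0.34, "y": -0.11, "z": 0, "twist": 8}
  ]
}}

```text
time: 1.0
tool_pos: [479.5, -242.3, 220.0]
tcp_rot: [-3.141, -0.001, 0.272]
contact_force: [1.0, -0.1, -0.1]
grip_width: 92.0
finger_force: 0.0
```

```bash
python3 - <<'E'
from h import *
c=bot.capture("wrist");cv2.imwrite("pics/w1.png",c["pixels"][:,:,::-1]);print({k:v for k,v in c.items() if k!="pixels"})
print(tool()[0],bot.get_obs()["tcp_rot"], proj(c,[528.7,-201,79]))
E
```

```text
{'fx': 320.77901465635375, 'fy': 320.77901465635375, 'cx': 317.2193547107674, 'cy': 195.95486433784183, 'eye': array([ 549.74715523, -223.08419155,  383.44745709]), 'rotation': array([ 2.86915306e+00,  3.61601557e-04, -1.29977819e+00])}
[ 480.97577425 -240.66024245  219.86621315] [-3.14028223e+00 -2.04736006e-03  2.72646823e-01] [288.2799802 122.4396659]
```

View pics/w1.png

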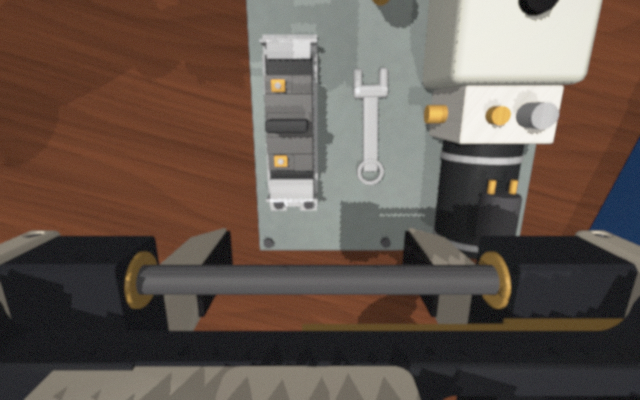

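The wrist view shows the grip top at about (287,126). The front lip spans rows 38–58, and the rear lip's edge is near row 179. I'll get sub-pixel edges from profiles.

```bash
python3 - <<'E'
from h import *
c=bot.capture("wrist");g=cv2.cvtColor(c["pixels"],cv2.COLOR_RGB2GRAY).astype(float)
print("rows 30..70",g[30:72,288:304].mean(1).round().astype(int))
print("rows110-140",g[112:140,272:302].mean(1).round().astype(int))
print("rows170-212",g[172:212,288:304].mean(1).round().astype(int))
print("cols 258..318 @125-129",g[124:129,258:318].mean(0).round().astype(int))
u=np.array([np.cos(.269),np.sin(.269)]);v=np.array([-u[1],u[0]])
for n,q,z in(("grip",(287.3,126),79),("rearlip",(296,179),37),("frontlip",(296,58.5),32)):
    p=cast(c,q,z);print(n,p.round(1),"along",(p[:2]@u).round(1),"across",(p[:2]@v).round(1))
a=cast(c,(250,100),8);
E
```

```text
rows 30..70 [154 155 154 154 149 150 159 174 185 190 200 218 228 229 223 217 215 215
 215 214 213 213 213 212 210 210 209 206 199 184 149 101  72  73  78  80
  80  80  80  80  80  80]
rows110-140 [115 112 108 110 114 116 115 110  95  75  64  71  80  84  84  83  81  79
  78  76  73  67  62  72  83  87  89  99]
rows170-212 [ 92  78  74  69  66  62  61  68 100 149 187 203 204 204 206 210 212 213
 213 214 213 213 211 208 207 206 205 209 219 229 234 230 222 215 213 205
 187 168 162 161]
cols 258..318 @125-129 [166 167 166 165 165 164 160 145 117  89  82  82  83  81  83  82  82  81
  82  81  82  83  81  84  82  82  84  81  83  83  84  82  84  83  83  82
  83  82  83  82  81  82  83  82  84  83  82  82  78  67  57  60  70  77
  79  83  98 115 123 123]
grip [ 527.  -199.1   79. ] along 455.1 across -332.0
rearlip [ 470.7 -219.3   37. ] along 395.5 across -336.5
frontlip [ 590.8 -187.8   32. ] along 519.6 across -338.1
```

{"name": "play_rows", "arguments": {
  "commands": [
    {"x": 0.01, "y": -0.005, "z": 0.01, "twist": 0},
    {"x": 0.03, "y": -0.015, "z": 0.025, "twist": 0},
    {"x": 0.045, "y": -0.023, "z": 0.04, "twist": 0},
    {"x": 0.055, "y": -0.028, "z": 0.055, "twist": 0},
    {"x": 0.055, "y": -0.028, "z": 0.055, "twist": 0},
    {"x": 0.055, "y": -0.028, "z": 0.055, "twist": 0},
    {"x": 0.055, "y": -0.028, "z": 0.055, "twist": 0},
    {"x": 0.055, "y": -0.028, "z": 0.055, "twist": 0}
  ]
}}

```text
time: 1.9
tool_pos: [522.7, -204.3, 165.9]
tcp_rot: [3.14, -0.001, 0.269]
contact_force: [1.0, -0.0, 0.3]
grip_width: 91.6
finger_force: 0.0
```

```bash
python3 - <<'E'
from h import *
c=bot.capture("wrist");cv2.imwrite("pics/w2.png",c["pixels"][:,:,::-1])
o=bot.get_obs();print(o["tool_pos"],o["tcp_rot"])
p=o["tool_pos"]; print("TCP-axis at z79 px",proj(c,[p[0],p[1],79]),"eye",c["eye"])
E
```

```text
[ 522.7387648  -204.18070599  165.88685125] [ 3.14045041e+00 -8.98640168e-04  2.69414964e-01]
TCP-axis at z79 px [316.62857686 199.40249321] eye [ 592.97953001 -185.0255385   329.42181057]
```

View pics/w2.png

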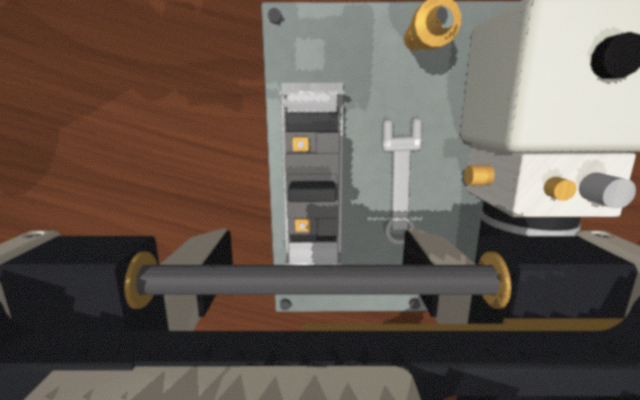

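The grip is at cols 289–336, rows 181–201. The upper band is its front face and the lower band its top. I'll localise the top face.

```bash
python3 - <<'E'
from h import *
c=bot.capture("wrist");g=cv2.cvtColor(c["pixels"],cv2.COLOR_RGB2GRAY).astype(float)
print("rows174..209",g[174:210,298:330].mean(1).round().astype(int))
print("cols282..344 top",g[191:198,282:344].mean(0).round().astype(int))
u=np.array([np.cos(.269),np.sin(.269)]);v=np.array([-u[1],u[0]])
for r in range(180,206,3):
    p=cast(c,(312.5,r),79);print(r,p[:2]@u,p[:2]@v)
p=tool()[0];print("tcp",p[:2]@u,p[:2]@v)
a,b=cast(c,(262,5),8)-cast(c,(275,309),8),0;print("plate edge yaw",np.arctan2(a[1],a[0]))
E
```

```text
rows174..209 [ 93  97 100 100 100  94  79  56  40  37  36  37  37  41  48  58  66  72
  73  72  72  71  71  71  70  69  69  78  96 108 107 100  93  89  88  87]
cols282..344 top [157 159 164 162 139 106  78  67  70  72  71  71  70  69  70  71  71  71
  72  72  69  71  71  72  71  71  72  71  72  71  71  72  72  71  72  74
  72  72  72  72  72  73  73  72  73  72  73  72  72  73  73  71  67  59
  61  71  85 105 120 119 107  98]
180 465.85937270743364 -332.3890433889576
183 463.3977201634302 -332.3773907314686
186 460.92332551904457 -332.36567775704674
189 458.43608958333516 -332.35390399615443
192 455.93591213314534 -332.3420689743681
195 453.42269189964185 -332.3301722123142
198 450.89632655464123 -332.3182132256047
201 448.35671269672116 -332.306191524771
204 445.80374583711404 -332.2941066151975
tcp 449.71693131514326 -335.6610941674702
plate edge yaw 0.2699719181845426
```

{"name": "play_rows", "arguments": {
  "commands": [
    {"x": 0.004, "y": -0.0035, "z": 0.005, "twist": 0},
    {"x": 0.004, "y": -0.0035, "z": 0.02, "twist": 0},
    {"x": 0.004, "y": -0.0035, "z": 0.04, "twist": 0},
    {"x": 0.004, "y": -0.0035, "z": 0.06, "twist": 0},
    {"x": 0.004, "y": -0.0035, "z": 0.075, "twist": 0},
    {"x": 0.004, "y": -0.0035, "z": 0.085, "twist": 0},
    {"x": 0.004, "y": -0.0035, "z": 0.085, "twist": 0},
    {"x": 0.004, "y": -0.0035, "z": 0.085, "twist": 0}
  ]
}}

```text
time: 2.8
tool_pos: [526.0, -199.1, 80.5]
tcp_rot: [3.141, -0.0, 0.27]
contact_force: [-0.8, 0.1, 0.3]
grip_width: 92.0
finger_force: 0.0
```

```bash
cat >> h.py <<'E'
U=np.array([np.cos(.269),np.sin(.269)]);V=np.array([-U[1],U[0]])
def st():
    o=bot.get_obs();p=o["tool_pos"];f=o["contact_force"];m=o["moment"]
    print("t %.2f along %.2f across %.2f z %.2f | F along %.1f across %.1f z %.1f | M"%(o["time"],p[:2]@U,p[:2]@V,p[2],f[:2]@U,f[:2]@V,f[2]),m.round(2),"w %.1f ff %.1f"%(o["grip_width"],o["finger_force"]),o["tcp_rot"].round(4))
E
python3 - <<'E'
from h import *
st()
E
```

```text
t 2.80 along 454.17 across -331.78 z 80.51 | F along -0.8 across 0.3 z 0.3 | M [ 0.   -0.03  0.01] w 92.0 ff 0.0 [ 3.1411e+00 -5.0000e-04  2.7020e-01]
```

Aligned. Close the gripper.

{"name": "play_rows", "arguments": {
  "commands": [
    {"x": 0, "y": 0, "z": 0, "twist": 0},
    {"x": 0, "y": 0, "z": 0, "twist": 0},
    {"x": 0, "y": 0, "z": 0, "twist": 0},
    {"x": 0, "y": 0, "z": 0, "twist": 0},
    {"x": 0, "y": 0, "z": 0, "twist": 0},
    {"x": 0, "y": 0, "z": 0, "twist": 0},
    {"x": 0, "y": 0, "z": 0, "twist": 0},
    {"x": 0, "y": 0, "z": 0, "twist": 0}
  ],
  "jaw": 1
}}

```text
time: 3.6
tool_pos: [525.7, -199.1, 80.1]
tcp_rot: [3.142, 0.0, 0.27]
contact_force: [-0.2, -0.5, 0.2]
grip_width: 32.6
finger_force: 0.0
```

```bash
python3 - <<'E'
from h import *
st()
E
```

```text
t 3.60 along 453.84 across -331.64 z 80.08 | F along -0.3 across -0.5 z 0.2 | M [ 0.04 -0.02 -0.02] w 32.6 ff 0.0 [3.1416e+00 1.0000e-04 2.7010e-01]
```

```bash
python3 - <<'E'
from h import *
c=bot.capture("wrist");a=c["pixels"][80:340,180:460,::-1]
d=bot.capture("side");b=d["pixels"][70:160,290:420,::-1]
a=cv2.resize(a,(560,520),interpolation=2)
b=cv2.resize(b,(560,388),interpolation=2)
cv2.imwrite("pics/w3.png",a);cv2.imwrite("pics/s3.png",b);st()
E
```

```text
t 3.70 along 453.85 across -331.64 z 80.09 | F along 0.2 across 0.1 z -0.5 | M [-0.04 -0.03  0.06] w 24.0 ff 0.0 [3.1415e+00 1.0000e-04 2.7020e-01]
```

View pics/w3.png

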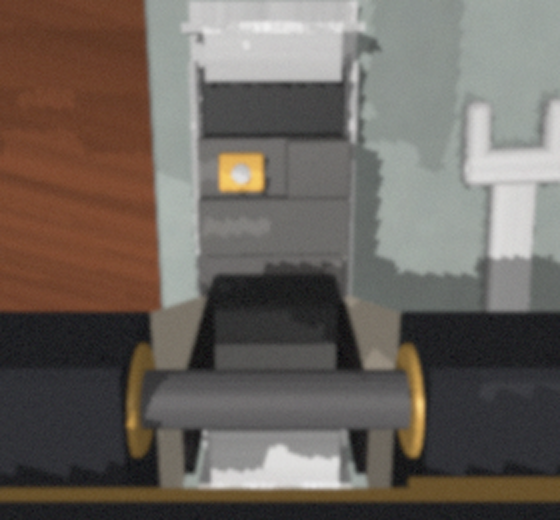

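The wrist view shows the grip between the fingers, which look close to it but may still be moving. I'll wait one more call.

{"name": "play_rows", "arguments": {
  "commands": [
    {"x": 0, "y": 0, "z": 0, "twist": 0},
    {"x": 0, "y": 0, "z": 0, "twist": 0},
    {"x": 0, "y": 0, "z": 0, "twist": 0},
    {"x": 0, "y": 0, "z": 0, "twist": 0},
    {"x": 0, "y": 0, "z": 0, "twist": 0},
    {"x": 0, "y": 0, "z": 0, "twist": 0},
    {"x": 0, "y": 0, "z": 0, "twist": 0},
    {"x": 0, "y": 0, "z": 0, "twist": 0}
  ]
}}

```text
time: 4.5
tool_pos: [525.7, -199.1, 80.1]
tcp_rot: [3.141, -0.0, 0.27]
contact_force: [1.1, 0.3, -0.4]
grip_width: 0.5
finger_force: 0.0
```

```bash
python3 - <<'E'
from h import *
c=bot.capture("wrist");a=c["pixels"][80:340,180:460,::-1]
d=bot.capture("side");b=d["pixels"][60:170,280:440,::-1]
a=cv2.resize(a,(431,400),interpolation=2)
b=cv2.resize(b,(368,253),interpolation=2);b=cv2.copyMakeBorder(b,0,147,0,0,0)
cv2.imwrite("pics/w4.png",np.hstack([a,b]));st()
E
```

```text
t 4.60 along 453.85 across -331.64 z 80.12 | F along -0.1 across -0.5 z -0.2 | M [-0.03  0.03 -0.04] w 0.3 ff 0.0 [3.1415 0.     0.2702]
```

View pics/w4.png

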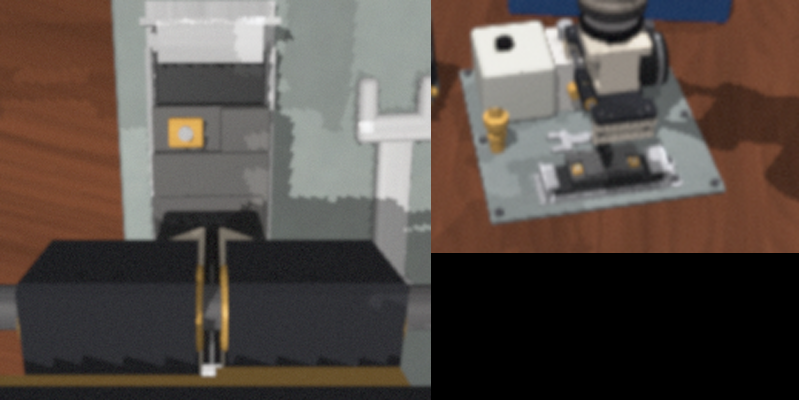

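The fingers have shut completely, without contact, above or beside the grip. I'll check the projections numerically.

```bash
python3 - <<'E'
from h import *
c=bot.capture("wrist");d=bot.capture("side");s=bot.capture("scene");p=tool()[0]
def W(al,ac,z): return [*(al*U+ac*V),z]
for n,cc in(("wrist",c),("side",d),("scene",s)):
    print(n,"tip25",proj(cc,p-[0,0,25]).round(),"tcp",proj(cc,p).round(),"grip top c",proj(cc,W(453.7,-332,79)).round(),"front edge L/R",proj(cc,W(459.7,-312,79)).round(),proj(cc,W(459.7,-352,79)).round(),"lid",proj(cc,W(459.7,-332,49)).round())
o=d["pixels"];a=cv2.resize(o[85:150,320:400,::-1],(640,520),interpolation=2)
q=s["pixels"];cv2.imwrite("pics/s5.png",a)
E
```

```text
wrist tip25 [317. 227.] tcp [317. 243.] grip top c [317. 243.] front edge L/R [281. 233.] [354. 233.] lid [317. 215.]
side tip25 [354. 127.] tcp [354. 121.] grip top c [354. 121.] front edge L/R [354. 126.] [351. 117.] lid [352. 129.]
scene tip25 [202. 240.] tcp [200. 232.] grip top c [200. 232.] front edge L/R [208. 229.] [195. 238.] lid [204. 242.]
```

View pics/s5.png

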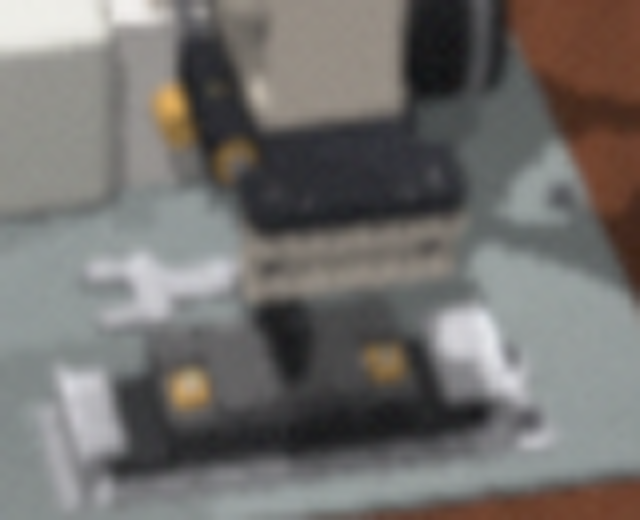

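```bash
python3 - <<'E'
from h import *
c=bot.capture("wrist");d=bot.capture("side");s=bot.capture("scene");p=tool()[0]
r=lambda al,ac,z: p+[*(al*U+ac*V),z]
for z in(41,65,90): print("body near end bottom, dz",z,proj(d,r(37,95,z)).round(),proj(d,r(-37,95,z)).round())
a=c["pixels"][195:275,270:365,::-1];a=cv2.resize(a,(475,400),interpolation=2)
b=s["pixels"][190:265,160:245,::-1];b=cv2.resize(b,(320,282),interpolation=2);b=cv2.copyMakeBorder(b,0,118,0,0,0)
cv2.imwrite("pics/f6.png",np.hstack([a,b]));st()
E
```

```text
body near end bottom, dz 41 [349. 133.] [376. 130.]
body near end bottom, dz 65 [350. 127.] [376. 123.]
body near end bottom, dz 90 [350. 120.] [377. 116.]
t 4.90 along 453.86 across -331.63 z 80.13 | F along 0.8 across 1.2 z 0.3 | M [ 0.03 -0.02 -0.04] w 0.4 ff 0.0 [ 3.1415 -0.      0.2702]
```

View pics/f6.png

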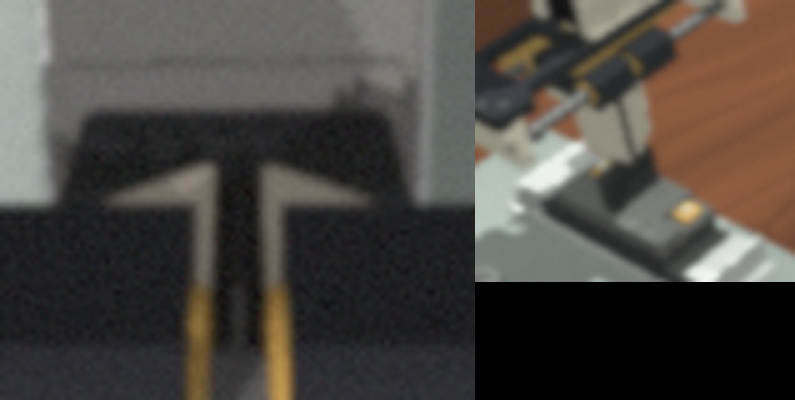

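The scene view shows the closed fingers ending right at the grip's top at about (201,232), while the reported tip should be 25 mm lower. I'll raise the tool by a known amount and locate the tip numerically to settle this.

{"name": "play_rows", "arguments": {
  "commands": [
    {"x": 0, "y": 0, "z": -0.005, "twist": 0},
    {"x": 0, "y": 0, "z": -0.02, "twist": 0},
    {"x": 0, "y": 0, "z": -0.035, "twist": 0},
    {"x": 0, "y": 0, "z": -0.05, "twist": 0},
    {"x": 0, "y": 0, "z": -0.06, "twist": 0},
    {"x": 0, "y": 0, "z": -0.06, "twist": 0},
    {"x": 0, "y": 0, "z": -0.06, "twist": 0},
    {"x": 0, "y": 0, "z": -0.06, "twist": 0}
  ]
}}

```text
time: 5.7
tool_pos: [525.2, -198.9, 139.3]
tcp_rot: [-3.141, 0.001, 0.27]
contact_force: [-0.5, 0.7, 0.2]
grip_width: 0.3
finger_force: 0.0
```

```bash
python3 - <<'E'
from h import *
s=bot.capture("scene");d=bot.capture("side");c=bot.capture("wrist");p=tool()[0];st()
for n,cc in(("scene",s),("side",d)):
    print(n,"pred tcp",proj(cc,p).round(1),"tip",proj(cc,p-[0,0,25]).round(1),"grip top",proj(cc,[*(453.7*U-332*V),79]).round(1))
q=s["pixels"]
print("scene RGB col 200, rows 196-246")
for r in range(198,246,2): print(r,[tuple(int(v) for v in q[r,k]) for k in(194,198,202,206,210)])
g=cv2.cvtColor(c["pixels"],cv2.COLOR_RGB2GRAY).astype(int)
print("wrist grip now: col profile rows 174-232 @317",g[170:236:2,310:324].mean(1).astype(int))
E
```

```text
t 5.85 along 453.59 across -331.39 z 139.41 | F along 0.1 across -0.6 z 0.2 | M [-0.02  0.02 -0.03] w 0.2 ff 0.0 [-3.1408e+00  1.0000e-03  2.7010e-01]
scene pred tcp [194.7 212.3] tip [196.9 220.6] grip top [199.7 232.2]
side pred tcp [355.3 105. ] tip [354.9 111.9] grip top [354.3 121.2]
scene RGB col 200, rows 196-246
198 [(113, 111, 100), (148, 144, 129), (143, 96, 71), (147, 96, 68), (145, 94, 66)]
200 [(101, 99, 89), (146, 143, 128), (146, 101, 75), (143, 93, 65), (138, 90, 64)]
202 [(99, 97, 87), (147, 144, 129), (142, 103, 79), (135, 87, 61), (134, 87, 61)]
204 [(106, 104, 94), (146, 143, 128), (136, 99, 77), (135, 89, 62), (133, 86, 60)]
206 [(119, 117, 105), (145, 141, 126), (136, 92, 67), (133, 86, 60), (133, 86, 61)]
208 [(128, 126, 112), (138, 132, 117), (132, 86, 61), (134, 86, 61), (134, 86, 61)]
210 [(139, 136, 121), (130, 116, 100), (134, 86, 62), (133, 85, 61), (136, 88, 62)]
212 [(140, 125, 107), (127, 89, 68), (135, 87, 62), (136, 88, 63), (141, 90, 64)]
214 [(134, 89, 65), (135, 88, 63), (137, 90, 63), (141, 92, 65), (135, 87, 61)]
216 [(136, 88, 62), (138, 90, 65
[... 644 characters left out ...]
(72, 75, 73), (60, 54, 50), (134, 87, 61)]
234 [(141, 137, 122), (81, 84, 81), (52, 54, 52), (50, 48, 47), (127, 83, 58)]
236 [(89, 90, 84), (61, 63, 62), (44, 46, 45), (45, 47, 46), (118, 85, 68)]
238 [(59, 62, 60), (45, 47, 46), (46, 48, 47), (54, 56, 54), (119, 114, 107)]
240 [(48, 50, 49), (43, 45, 44), (45, 47, 46), (98, 100, 96), (120, 123, 118)]
242 [(59, 61, 58), (42, 44, 44), (72, 75, 72), (121, 123, 118), (131, 134, 128)]
244 [(68, 70, 67), (50, 53, 51), (114, 117, 112), (125, 128, 122), (139, 142, 136)]
wrist grip now: col profile rows 174-232 @317 [124 123 122 117 106 105 104  96 100 104 102  77  38  34  35  40  51  69
  74  74  74  73  72  68  78  79  81  80  81  86  78  60  58]
```

{"name": "play_rows", "arguments": {
  "commands": [
    {"x": 0, "y": 0, "z": 0, "twist": 0},
    {"x": 0, "y": 0, "z": 0, "twist": 0},
    {"x": 0, "y": 0, "z": 0, "twist": 0},
    {"x": 0, "y": 0, "z": 0, "twist": 0},
    {"x": 0, "y": 0, "z": 0, "twist": 0},
    {"x": 0, "y": 0, "z": 0, "twist": 0},
    {"x": 0, "y": 0, "z": 0, "twist": 0},
    {"x": 0, "y": 0, "z": 0, "twist": 0}
  ],
  "jaw": 0
}}

```text
time: 6.65
tool_pos: [525.7, -199.1, 140.1]
tcp_rot: [3.141, 0.0, 0.27]
contact_force: [-0.5, 0.9, 1.3]
grip_width: 59.9
finger_force: 0.0
```

{"name": "play_rows", "arguments": {
  "commands": [
    {"x": 0, "y": 0, "z": 0, "twist": 0},
    {"x": 0, "y": 0, "z": 0.01, "twist": 0},
    {"x": 0, "y": 0, "z": 0.02, "twist": 0},
    {"x": 0, "y": 0, "z": 0.03, "twist": 0},
    {"x": 0, "y": 0, "z": 0.04, "twist": 0},
    {"x": 0, "y": 0, "z": 0.05, "twist": 0},
    {"x": 0, "y": 0, "z": 0.055, "twist": 0},
    {"x": 0, "y": 0, "z": 0.06, "twist": 0}
  ]
}}

```text
time: 7.45
tool_pos: [525.6, -199.1, 79.5]
tcp_rot: [-3.141, 0.0, 0.27]
contact_force: [-0.3, 0.5, 0.8]
grip_width: 91.8
finger_force: 0.0
```

```bash
python3 - <<'E'
from h import *
st()
E
```

```text
t 7.45 along 453.81 across -331.61 z 79.50 | F along -0.2 across 0.6 z 0.8 | M [ 0.04 -0.    0.02] w 91.8 ff 0.0 [-3.1414e+00  3.0000e-04  2.7010e-01]
```

{"name": "play_rows", "arguments": {
  "commands": [
    {"x": 0, "y": 0, "z": 0.004, "twist": 0},
    {"x": 0, "y": 0, "z": 0.008, "twist": 0},
    {"x": 0, "y": 0, "z": 0.012, "twist": 0},
    {"x": 0, "y": 0, "z": 0.016, "twist": 0},
    {"x": 0, "y": 0, "z": 0.02, "twist": 0},
    {"x": 0, "y": 0, "z": 0.022, "twist": 0},
    {"x": 0, "y": 0, "z": 0.022, "twist": 0},
    {"x": 0, "y": 0, "z": 0.022, "twist": 0}
  ]
}}

```text
time: 8.25
tool_pos: [525.7, -199.1, 58.2]
tcp_rot: [3.141, -0.0, 0.27]
contact_force: [0.4, -0.6, -0.9]
grip_width: 91.8
finger_force: 0.0
```

{"name": "play_rows", "arguments": {
  "commands": [
    {"x": 0, "y": 0, "z": 0, "twist": 0},
    {"x": 0, "y": 0, "z": 0, "twist": 0},
    {"x": 0, "y": 0, "z": 0, "twist": 0},
    {"x": 0, "y": 0, "z": 0, "twist": 0},
    {"x": 0, "y": 0, "z": 0, "twist": 0},
    {"x": 0, "y": 0, "z": 0, "twist": 0},
    {"x": 0, "y": 0, "z": 0, "twist": 0},
    {"x": 0, "y": 0, "z": 0, "twist": 0}
  ],
  "jaw": 0.65
}}

```text
time: 9.05
tool_pos: [525.6, -198.9, 58.1]
tcp_rot: [-3.141, 0.0, 0.27]
contact_force: [-0.4, 1.8, -0.3]
grip_width: 39.8
finger_force: 30.0
```

```bash
python3 - <<'E'
from h import *
st()
E
```

```text
t 9.05 along 453.84 across -331.48 z 58.09 | F along 0.1 across 1.9 z -0.3 | M [0.04 0.01 0.01] w 39.8 ff 30.0 [-3.1414e+00  1.0000e-04  2.7020e-01]
```

The jaws now hold the grip: width 39.8 mm, 30 N. Next I slide it back in small steps to feel for the buffer.

{"name": "play_rows", "arguments": {
  "commands": [
    {"x": -0.0005, "y": 0, "z": 0, "twist": 0},
    {"x": -0.001, "y": 0, "z": 0, "twist": 0},
    {"x": -0.0015, "y": 0, "z": 0, "twist": 0},
    {"x": -0.002, "y": 0, "z": 0, "twist": 0},
    {"x": -0.002, "y": 0, "z": 0, "twist": 0},
    {"x": -0.002, "y": 0, "z": 0, "twist": 0},
    {"x": -0.002, "y": 0, "z": 0, "twist": 0},
    {"x": -0.002, "y": 0, "z": 0, "twist": 0}
  ]
}}

```text
time: 9.85
tool_pos: [523.8, -199.8, 58.1]
tcp_rot: [3.141, -0.0, 0.27]
contact_force: [3.2, 0.5, -2.8]
grip_width: 39.8
finger_force: 30.0
```

```bash
python3 - <<'E'
from h import *
st()
E
```

```text
t 9.85 along 451.87 across -331.80 z 58.10 | F along 3.2 across -0.3 z -2.8 | M [-0.05 -0.55  0.03] w 39.8 ff 30.0 [ 3.1413e+00 -1.0000e-04  2.7020e-01]
```

{"name": "play_rows", "arguments": {
  "commands": [
    {"x": -0.0005, "y": 0, "z": 0, "twist": 0},
    {"x": -0.001, "y": 0, "z": 0, "twist": 0},
    {"x": -0.0015, "y": 0, "z": 0, "twist": 0},
    {"x": -0.002, "y": 0, "z": 0, "twist": 0},
    {"x": -0.002, "y": 0, "z": 0, "twist": 0},
    {"x": -0.002, "y": 0, "z": 0, "twist": 0},
    {"x": -0.002, "y": 0, "z": 0, "twist": 0},
    {"x": -0.002, "y": 0, "z": 0, "twist": 0}
  ]
}}

```text
time: 10.65
tool_pos: [522.4, -200.2, 58.2]
tcp_rot: [3.141, -0.001, 0.27]
contact_force: [4.9, 0.6, -3.8]
grip_width: 39.4
finger_force: 30.0
```

```bash
python3 - <<'E'
from h import *
st()
E
```

```text
t 10.65 along 450.38 across -331.81 z 58.19 | F along 4.9 across -0.7 z -3.8 | M [ 0.06 -0.94  0.01] w 39.4 ff 30.0 [ 3.1411e+00 -1.2000e-03  2.6990e-01]
```

{"name": "play_rows", "arguments": {
  "commands": [
    {"x": -0.0005, "y": 0, "z": 0, "twist": 0},
    {"x": -0.001, "y": 0, "z": 0, "twist": 0},
    {"x": -0.0015, "y": 0, "z": 0, "twist": 0},
    {"x": -0.002, "y": 0, "z": 0, "twist": 0},
    {"x": -0.002, "y": 0, "z": 0, "twist": 0},
    {"x": -0.002, "y": 0, "z": 0, "twist": 0},
    {"x": -0.002, "y": 0, "z": 0, "twist": 0},
    {"x": -0.002, "y": 0, "z": 0, "twist": 0}
  ]
}}

```text
time: 11.45
tool_pos: [521.5, -200.6, 58.7]
tcp_rot: [3.14, -0.004, 0.27]
contact_force: [8.6, 2.8, -3.0]
grip_width: 39.3
finger_force: 30.0
```

```bash
python3 - <<'E'
from h import *
st()
E
```

```text
t 11.45 along 449.49 across -331.97 z 58.71 | F along 9.0 across 0.4 z -3.0 | M [ 0.47 -1.41 -0.11] w 39.3 ff 30.0 [ 3.1402 -0.0035  0.2695]
```

{"name": "play_rows", "arguments": {
  "commands": [
    {"x": -0.0005, "y": 0, "z": 0, "twist": 0},
    {"x": -0.001, "y": 0, "z": 0, "twist": 0},
    {"x": -0.0015, "y": 0, "z": 0, "twist": 0},
    {"x": -0.002, "y": 0, "z": 0, "twist": 0},
    {"x": -0.002, "y": 0, "z": 0, "twist": 0},
    {"x": -0.002, "y": 0, "z": 0, "twist": 0},
    {"x": -0.002, "y": 0, "z": 0, "twist": 0},
    {"x": -0.002, "y": 0, "z": 0, "twist": 0}
  ]
}}

```text
time: 12.25
tool_pos: [520.7, -200.9, 59.1]
tcp_rot: [3.14, -0.006, 0.269]
contact_force: [10.6, 4.4, -3.0]
grip_width: 39.6
finger_force: 30.0
```

```bash
python3 - <<'E'
from h import *
st()
E
```

```text
t 12.25 along 448.62 across -332.03 z 59.09 | F along 11.4 across 1.4 z -3.0 | M [ 0.87 -2.01 -0.11] w 39.6 ff 30.0 [ 3.1396 -0.0058  0.2692]
```

{"name": "play_rows", "arguments": {
  "commands": [
    {"x": 0, "y": 0, "z": 0.0005, "twist": 0},
    {"x": 0, "y": 0, "z": 0.001, "twist": 0},
    {"x": -0.0005, "y": 0, "z": 0.001, "twist": 0},
    {"x": -0.001, "y": 0, "z": 0.0012, "twist": 0},
    {"x": -0.0015, "y": 0, "z": 0.0012, "twist": 0},
    {"x": -0.0015, "y": 0, "z": 0.0012, "twist": 0},
    {"x": -0.0015, "y": 0, "z": 0.0012, "twist": 0},
    {"x": -0.0015, "y": 0, "z": 0.0012, "twist": 0}
  ]
}}

```text
time: 13.05
tool_pos: [520.6, -201.0, 59.0]
tcp_rot: [3.139, -0.009, 0.269]
contact_force: [14.6, 8.2, 3.8]
grip_width: 39.4
finger_force: 30.0
```

```bash
python3 - <<'E'
from h import *
st()
E
```

```text
t 13.05 along 448.48 across -332.19 z 58.97 | F along 16.2 across 4.0 z 3.8 | M [ 1.5  -2.31 -0.18] w 39.4 ff 30.0 [ 3.1385 -0.0088  0.2689]
```

{"name": "play_rows", "arguments": {
  "commands": [
    {"x": -0.0003, "y": 0, "z": 0, "twist": 0},
    {"x": -0.0006, "y": 0, "z": 0, "twist": 0},
    {"x": -0.0009, "y": 0, "z": 0, "twist": 0},
    {"x": -0.0012, "y": 0, "z": 0, "twist": 0},
    {"x": -0.0013, "y": 0, "z": 0, "twist": 0},
    {"x": -0.0013, "y": 0, "z": 0, "twist": 0},
    {"x": -0.0013, "y": 0, "z": 0, "twist": 0},
    {"x": -0.0013, "y": 0, "z": 0, "twist": 0}
  ]
}}

```text
time: 13.85
tool_pos: [520.1, -201.3, 59.3]
tcp_rot: [3.138, -0.01, 0.269]
contact_force: [15.8, 8.6, 3.5]
grip_width: 39.4
finger_force: 30.0
```

```bash
python3 - <<'E'
from h import *
st()
E
```

```text
t 13.85 along 447.94 across -332.29 z 59.35 | F along 17.6 across 4.1 z 3.5 | M [ 1.78 -2.71 -0.26] w 39.4 ff 30.0 [ 3.138  -0.0104  0.2686]
```

{"name": "play_rows", "arguments": {
  "commands": [
    {"x": 0, "y": 0, "z": 0.0005, "twist": 0},
    {"x": -0.0003, "y": 0, "z": 0.001, "twist": 0},
    {"x": -0.0006, "y": 0, "z": 0.001, "twist": 0},
    {"x": -0.0009, "y": 0, "z": 0.001, "twist": 0},
    {"x": -0.0012, "y": 0, "z": 0.001, "twist": 0},
    {"x": -0.0012, "y": 0, "z": 0.001, "twist": 0},
    {"x": -0.0012, "y": 0, "z": 0.001, "twist": 0},
    {"x": -0.0012, "y": 0, "z": 0.001, "twist": 0}
  ]
}}

```text
time: 14.65
tool_pos: [520.1, -201.4, 59.1]
tcp_rot: [3.137, -0.013, 0.268]
contact_force: [18.7, 11.0, 8.8]
grip_width: 39.4
finger_force: 30.0
```

```bash
python3 - <<'E'
from h import *
st()
E
```

```text
t 14.65 along 447.88 across -332.41 z 59.12 | F along 20.9 across 5.6 z 8.8 | M [ 2.22 -3.03 -0.29] w 39.4 ff 30.0 [ 3.1372 -0.0128  0.2683]
```

{"name": "play_rows", "arguments": {
  "commands": [
    {"x": 0, "y": 0, "z": -0.0005, "twist": 0},
    {"x": 0, "y": 0, "z": -0.001, "twist": 0},
    {"x": 0, "y": 0, "z": -0.0015, "twist": 0},
    {"x": 0, "y": 0, "z": -0.002, "twist": 0},
    {"x": 0, "y": 0, "z": -0.0025, "twist": 0},
    {"x": 0, "y": 0, "z": -0.003, "twist": 0},
    {"x": 0, "y": 0, "z": -0.003, "twist": 0},
    {"x": 0, "y": 0, "z": -0.003, "twist": 0}
  ]
}}

```text
time: 15.45
tool_pos: [518.5, -201.9, 60.9]
tcp_rot: [3.138, -0.009, 0.269]
contact_force: [15.3, 7.3, 1.4]
grip_width: 39.9
finger_force: 30.0
```

```bash
python3 - <<'E'
from h import *
st()
E
```

```text
t 15.45 along 446.17 across -332.39 z 60.87 | F along 16.7 across 3.0 z 1.4 | M [ 1.38 -2.69 -0.13] w 39.9 ff 30.0 [ 3.1382 -0.0093  0.2689]
```

Contact forces stay mild and the front is rising past the lip. I'll continue along the arc.

{"name": "play_rows", "arguments": {
  "commands": [
    {"x": -0.0007, "y": 0, "z": -0.0005, "twist": 0},
    {"x": -0.0014, "y": 0, "z": -0.0012, "twist": 0},
    {"x": -0.002, "y": 0, "z": -0.0018, "twist": 0},
    {"x": -0.0026, "y": 0, "z": -0.0024, "twist": 0},
    {"x": -0.0032, "y": 0, "z": -0.003, "twist": 0},
    {"x": -0.0036, "y": 0, "z": -0.0036, "twist": 0},
    {"x": -0.0036, "y": 0, "z": -0.004, "twist": 0},
    {"x": -0.0036, "y": 0, "z": -0.004, "twist": 0}
  ]
}}

```text
time: 16.25
tool_pos: [514.6, -203.2, 64.7]
tcp_rot: [3.138, -0.008, 0.269]
contact_force: [14.0, 5.4, 0.4]
grip_width: 39.7
finger_force: 30.0
```

```bash
python3 - <<'E'
from h import *
st()
E
```

```text
t 16.25 along 442.08 across -332.68 z 64.72 | F along 15.0 across 1.5 z 0.4 | M [ 0.99 -2.46  0.  ] w 39.7 ff 30.0 [ 3.1378 -0.0083  0.2693]
```

{"name": "play_rows", "arguments": {
  "commands": [
    {"x": -0.0008, "y": 0, "z": -0.0008, "twist": 0},
    {"x": -0.0016, "y": 0, "z": -0.0016, "twist": 0},
    {"x": -0.0024, "y": 0, "z": -0.0024, "twist": 0},
    {"x": -0.0032, "y": 0, "z": -0.0032, "twist": 0},
    {"x": -0.004, "y": 0, "z": -0.004, "twist": 0},
    {"x": -0.0047, "y": 0, "z": -0.0048, "twist": 0},
    {"x": -0.0054, "y": 0, "z": -0.0055, "twist": 0},
    {"x": -0.0054, "y": 0, "z": -0.0055, "twist": 0}
  ]
}}

```text
time: 17.05
tool_pos: [508.9, -204.9, 70.1]
tcp_rot: [3.138, -0.007, 0.27]
contact_force: [12.4, 4.1, 0.4]
grip_width: 39.7
finger_force: 30.0
```

```bash
python3 - <<'E'
from h import *
st()
E
```

```text
t 17.05 along 436.10 across -332.78 z 70.08 | F along 13.0 across 0.7 z 0.4 | M [ 0.69 -2.23  0.02] w 39.7 ff 30.0 [ 3.1378 -0.0073  0.2695]
```

{"name": "play_rows", "arguments": {
  "commands": [
    {"x": -0.0005, "y": 0, "z": -0.0006, "twist": 0},
    {"x": -0.0008, "y": 0, "z": -0.001, "twist": 0},
    {"x": -0.0008, "y": 0, "z": -0.0012, "twist": 0},
    {"x": 0, "y": 0, "z": -0.002, "twist": 0},
    {"x": 0.001, "y": 0, "z": -0.0026, "twist": 0},
    {"x": 0.002, "y": 0, "z": -0.0032, "twist": 0},
    {"x": 0.003, "y": 0, "z": -0.0038, "twist": 0},
    {"x": 0.004, "y": 0, "z": -0.004, "twist": 0}
  ]
}}

```text
time: 17.85
tool_pos: [508.9, -203.5, 71.8]
tcp_rot: [-3.141, 0.001, 0.27]
contact_force: [4.3, 0.1, -9.2]
grip_width: 39.3
finger_force: 30.0
```

```bash
python3 - <<'E'
from h import *
st()
E
```

```text
t 17.85 along 436.51 across -331.45 z 71.76 | F along 4.1 across -1.0 z -9.2 | M [-0.05 -0.73  0.07] w 39.3 ff 30.0 [-3.1409e+00  1.0000e-03  2.7020e-01]
```

{"name": "play_rows", "arguments": {
  "commands": [
    {"x": 0.002, "y": 0, "z": 0, "twist": 0},
    {"x": 0.005, "y": 0, "z": 0, "twist": 0},
    {"x": 0.008, "y": 0, "z": -0.0005, "twist": 0},
    {"x": 0.011, "y": 0, "z": -0.001, "twist": 0},
    {"x": 0.014, "y": 0, "z": -0.001, "twist": 0},
    {"x": 0.017, "y": 0, "z": -0.001, "twist": 0},
    {"x": 0.018, "y": 0, "z": -0.001, "twist": 0},
    {"x": 0.018, "y": 0, "z": -0.001, "twist": 0}
  ]
}}

```text
time: 18.65
tool_pos: [526.7, -198.7, 73.4]
tcp_rot: [3.142, 0.0, 0.27]
contact_force: [0.1, -0.7, -9.2]
grip_width: 39.8
finger_force: 30.0
```

```bash
python3 - <<'E'
from h import *
st()
E
```

```text
t 18.65 along 454.97 across -331.56 z 73.40 | F along -0.1 across -0.7 z -9.2 | M [-0.    0.13  0.05] w 39.8 ff 30.0 [3.1416e+00 1.0000e-04 2.7040e-01]
```

{"name": "play_rows", "arguments": {
  "commands": [
    {"x": 0.003, "y": 0, "z": -0.001, "twist": 0},
    {"x": 0.006, "y": 0, "z": -0.002, "twist": 0},
    {"x": 0.008, "y": 0, "z": -0.004, "twist": 0},
    {"x": 0.009, "y": 0, "z": -0.007, "twist": 0},
    {"x": 0.009, "y": 0, "z": -0.01, "twist": 0},
    {"x": 0.009, "y": 0, "z": -0.013, "twist": 0},
    {"x": 0.009, "y": 0, "z": -0.016, "twist": 0},
    {"x": 0.009, "y": 0, "z": -0.016, "twist": 0}
  ]
}}

```text
time: 19.45
tool_pos: [535.6, -196.6, 90.0]
tcp_rot: [3.141, -0.001, 0.27]
contact_force: [0.8, -0.1, -9.6]
grip_width: 38.9
finger_force: 30.0
```

```bash
python3 - <<'E'
from h import *
st()
E
```

```text
t 19.45 along 464.05 across -331.90 z 90.05 | F along 0.7 across -0.3 z -9.6 | M [-0.01  0.04  0.06] w 38.9 ff 30.0 [ 3.1407e+00 -8.0000e-04  2.7010e-01]
```

Battery is free of the carrier (about 9.4 N hanging). Next, lift and carry it to the tray.

{"name": "play_rows", "arguments": {
  "commands": [
    {"x": 0, "y": 0, "z": -0.008, "twist": 0},
    {"x": 0, "y": 0, "z": -0.022, "twist": 0},
    {"x": 0, "y": 0, "z": -0.038, "twist": 0},
    {"x": 0.002, "y": -0.01, "z": -0.054, "twist": 0},
    {"x": 0.005, "y": -0.03, "z": -0.066, "twist": 0},
    {"x": 0.01, "y": -0.06, "z": -0.075, "twist": 0},
    {"x": 0.015, "y": -0.09, "z": -0.08, "twist": 0},
    {"x": 0.02, "y": -0.12, "z": -0.08, "twist": 0}
  ]
}}

```text
time: 20.25
tool_pos: [522.7, -74.6, 170.8]
tcp_rot: [3.14, -0.002, 0.27]
contact_force: [0.2, 0.3, -8.9]
grip_width: 39.5
finger_force: 30.0
```

{"name": "play_rows", "arguments": {
  "commands": [
    {"x": 0.005, "y": -0.03, "z": 0, "twist": 2},
    {"x": 0.01, "y": -0.065, "z": 0, "twist": 4},
    {"x": 0.015, "y": -0.1, "z": 0, "twist": 7},
    {"x": 0.02, "y": -0.135, "z": 0, "twist": 10},
    {"x": 0.025, "y": -0.17, "z": 0, "twist": 13},
    {"x": 0.03, "y": -0.205, "z": 0, "twist": 16},
    {"x": 0.035, "y": -0.235, "z": 0, "twist": 18},
    {"x": 0.04, "y": -0.26, "z": 0, "twist": 19.5}
  ]
}}

```text
time: 21.05
tool_pos: [491.1, 187.6, 170.0]
tcp_rot: [-3.141, -0.0, -0.071]
contact_force: [0.5, 0.1, -8.9]
grip_width: 39.7
finger_force: 30.0
```

```bash
python3 - <<'E'
from h import *
st();o=bot.get_obs();print(o["tool_pos"],shift([484.5,264.5,o["tool_pos"][2]]))
d=bot.capture("side");s=bot.capture("scene")
# tray rim corners cross-check in the scene view
im=s["pixels"].astype(int);m=((im.max(2)-im.min(2)<22)).astype(np.uint8);m[:148]=0;m[212:]=0;m[:,:282]=0;m[:,382:]=0
cs,_=cv2.findContours(cv2.morphologyEx(m,2,np.ones((3,3))),0,2);c=max(cs,key=cv2.contourArea);q=cv2.approxPolyDP(cv2.convexHull(c),5,True)[:,0]
T=np.array([cast(s,x,25) for x in q]);print(q.tolist(),T.round(1).tolist())
E
```

```text
t 21.05 along 523.26 across 50.32 z 169.96 | F along 0.5 across -0.1 z -8.9 | M [-0.03 -0.01  0.07] w 39.7 ff 30.0 [-3.1413e+00 -1.0000e-04 -7.0700e-02]
[491.06778296 187.57800229 169.95957353] [-0.012  -0.0763  0.    ]
[[380, 148], [374, 186], [353, 211], [330, 207], [290, 175], [299, 148]] [[474.0, 494.8, 25.0], [618.3, 310.9, 25.0], [662.8, 179.9, 25.0], [607.3, 145.1, 25.0], [401.4, 161.6, 25.0], [284.9, 289.3, 25.0]]
```

```bash
python3 - <<'E'
from h import *
d=bot.capture("side");s=bot.capture("scene")
for q in((290,175),(335,206),(375,183),(328,153)): print(q,cast(s,q,25).round())
for q in((319,234),(412,243),(409,308),(310,297)): print(q,cast(d,q,25).round())
print(proj(s,[[590,172,25],[365,188,25],[383,357,25],[600,341,25]]).round())
print("scene plate check",cast(s,(265.7,269.6),8))
o=bot.get_obs()["tool_pos"]; print("tcp px",proj(s,o),proj(d,o))
E
```

```text
(290, 175) [401. 162.  25.]
(335, 206) [613. 158.  25.]
(375, 183) [609. 325.  25.]
(328, 153) [379. 340.  25.]
(319, 234) [594. 175.  25.]
(412, 243) [363. 182.  25.]
(409, 308) [376. 352.  25.]
(310, 297) [597. 346.  25.]
[[333. 200.]
 [290. 167.]
 [332. 152.]
 [376. 180.]]
scene plate check [ 670.77538069 -116.63143536    8.        ]
tcp px [313.21770962 141.26831081] [363.32552885 205.18768475]
```

{"name": "play_rows", "arguments": {
  "commands": [
    {"x": -0.002, "y": -0.02, "z": 0.0, "twist": 0},
    {"x": -0.005, "y": -0.045, "z": 0.005, "twist": 0},
    {"x": -0.008, "y": -0.065, "z": 0.02, "twist": 0},
    {"x": -0.008, "y": -0.07, "z": 0.04, "twist": 0},
    {"x": -0.008, "y": -0.07, "z": 0.06, "twist": 0},
    {"x": -0.008, "y": -0.07, "z": 0.078, "twist": 0},
    {"x": -0.008, "y": -0.07, "z": 0.09, "twist": 0},
    {"x": -0.008, "y": -0.07, "z": 0.092, "twist": 0}
  ]
}}

```text
time: 22.05
tool_pos: [488.0, 255.1, 76.1]
tcp_rot: [3.14, 0.003, -0.071]
contact_force: [-0.3, -0.2, -10.0]
grip_width: 39.2
finger_force: 30.0
```

```bash
python3 - <<'E'
from h import *
st();print(tool()[0])
c=bot.capture("wrist")["pixels"].astype(int)
cc=bot.capture("wrist")
P=np.array([[*(tool()[0][:2]),z] for z in (4,25)]);print(proj(cc,P).round())
# where is the tray rim / wood seen by the wrist camera
wood=((c[...,0]-c[...,2])>35)
for r in(5,40,80,120,160,200): 
    x=np.flatnonzero(~wood[r]);print(r,x.min(),x.max(),"non-wood runs",np.flatnonzero(np.diff(wood[r].astype(int))).tolist()[:12])
print("col 317..", np.flatnonzero(np.diff(wood[:230,380].astype(int))).tolist(),np.flatnonzero(np.diff(wood[:230,250].astype(int))).tolist())
E
```

```text
t 22.05 along 538.25 across 116.20 z 76.07 | F along -0.4 across -0.1 z -10.0 | M [-0.03  0.15  0.03] w 39.2 ff 30.0 [ 3.1401e+00  2.8000e-03 -7.1200e-02]
[488.00509923 255.07348181  76.07254234]
[[316. 204.]
 [316. 213.]]
5 6 90 non-wood runs [5, 90]
40 0 9 non-wood runs [9]
80 183 444 non-wood runs [182, 444]
120 187 439 non-wood runs [186, 439]
160 26 435 non-wood runs [25, 143, 190, 283, 312, 435]
200 0 430 non-wood runs [166, 192, 430]
col 317.. [43] [42]
```

{"name": "play_rows", "arguments": {
  "commands": [
    {"x": 0, "y": 0, "z": 0.001, "twist": 0},
    {"x": 0, "y": 0, "z": 0.002, "twist": 0},
    {"x": 0, "y": 0, "z": 0.003, "twist": 0},
    {"x": 0, "y": 0, "z": 0.004, "twist": 0},
    {"x": 0, "y": 0, "z": 0.005, "twist": 0},
    {"x": 0, "y": 0, "z": 0.006, "twist": 0},
    {"x": 0, "y": 0, "z": 0.007, "twist": 0},
    {"x": 0, "y": 0, "z": 0.008, "twist": 0}
  ]
}}

```text
time: 22.95
tool_pos: [488.6, 256.2, 69.3]
tcp_rot: [3.141, 0.0, -0.07]
contact_force: [-0.4, 0.1, -8.9]
grip_width: 39.5
finger_force: 30.0
```

```bash
python3 - <<'E'
from h import *
st();c=bot.capture("wrist");w=c["pixels"].astype(int);w=(w[...,0]-w[...,2])>35
for k in(250,380):
    r=np.flatnonzero(np.diff(w[:200,k].astype(int)));print(r,[(cast(c,(k,x),25)-tool()[0]).round() for x in r])
for k in (80,120): print([(cast(c,(x,k),25)-tool()[0]).round() for x in np.flatnonzero(np.diff(w[k].astype(int)))])
E
```

```text
t 22.95 along 539.15 across 117.13 z 69.26 | F along -0.4 across 0.2 z -8.9 | M [0.06 0.14 0.02] w 39.5 ff 30.0 [ 3.1415  0.     -0.0701]
[41] [array([113.,  32., -44.])]
[42] [array([107., -45., -44.])]
[array([ 94.,  77., -44.]), array([ 83., -87., -44.])]
[array([ 71.,  79., -44.]), array([ 59., -85., -44.])]
```

Well centred in the tray. Now feel for the rear edge touching down.

{"name": "play_rows", "arguments": {
  "commands": [
    {"x": 0, "y": 0, "z": 0.0008, "twist": 0},
    {"x": 0, "y": 0, "z": 0.0016, "twist": 0},
    {"x": 0, "y": 0, "z": 0.0024, "twist": 0},
    {"x": 0, "y": 0, "z": 0.0032, "twist": 0},
    {"x": 0, "y": 0, "z": 0.004, "twist": 0},
    {"x": 0, "y": 0, "z": 0.0048, "twist": 0},
    {"x": 0, "y": 0, "z": 0.0055, "twist": 0},
    {"x": 0, "y": 0, "z": 0.006, "twist": 0}
  ]
}}

```text
time: 23.8
tool_pos: [488.6, 256.2, 63.3]
tcp_rot: [3.141, 0.0, -0.07]
contact_force: [-0.1, -0.2, -8.9]
grip_width: 39.3
finger_force: 30.0
```

```bash
python3 - <<'E'
from h import *
st()
E
```

```text
t 23.80 along 539.14 across 117.13 z 63.31 | F along -0.1 across -0.2 z -8.9 | M [0.03 0.09 0.02] w 39.3 ff 30.0 [ 3.1415  0.     -0.0702]
```

{"name": "play_rows", "arguments": {
  "commands": [
    {"x": 0, "y": 0, "z": 0.0006, "twist": 0},
    {"x": 0.0, "y": 0, "z": 0.0012, "twist": 0},
    {"x": 0.0005, "y": 0, "z": 0.0018, "twist": 0},
    {"x": 0.001, "y": 0, "z": 0.0024, "twist": 0},
    {"x": 0.0015, "y": 0, "z": 0.003, "twist": 0},
    {"x": 0.002, "y": 0, "z": 0.0036, "twist": 0},
    {"x": 0.0025, "y": 0, "z": 0.0042, "twist": 0},
    {"x": 0.003, "y": 0, "z": 0.0045, "twist": 0}
  ]
}}

```text
time: 24.6
tool_pos: [492.3, 256.1, 59.2]
tcp_rot: [-3.141, -0.001, -0.07]
contact_force: [1.5, 0.1, -4.6]
grip_width: 39.1
finger_force: 30.0
```

```bash
python3 - <<'E'
from h import *
st()
E
```

```text
t 24.60 along 542.63 across 116.10 z 59.22 | F along 1.4 across -0.3 z -4.6 | M [ 0.12 -0.08  0.01] w 39.1 ff 30.0 [-3.1411e+00 -1.4000e-03 -7.0200e-02]
```

Touching: the tray now carries 4 N. Continue the arc down to flat (TCP about 51).

{"name": "play_rows", "arguments": {
  "commands": [
    {"x": 0.0006, "y": 0, "z": 0.0006, "twist": 0},
    {"x": 0.0012, "y": 0, "z": 0.0012, "twist": 0},
    {"x": 0.0018, "y": 0, "z": 0.0018, "twist": 0},
    {"x": 0.0024, "y": 0, "z": 0.0024, "twist": 0},
    {"x": 0.003, "y": 0, "z": 0.003, "twist": 0},
    {"x": 0.0036, "y": 0, "z": 0.0036, "twist": 0},
    {"x": 0.0042, "y": 0, "z": 0.0042, "twist": 0},
    {"x": 0.0048, "y": 0, "z": 0.005, "twist": 0}
  ]
}}

```text
time: 25.4
tool_pos: [496.6, 255.7, 53.9]
tcp_rot: [-3.142, -0.0, -0.07]
contact_force: [2.9, 0.9, -4.2]
grip_width: 39.6
finger_force: 30.0
```

```bash
python3 - <<'E'
from h import *
st()
E
```

```text
t 25.40 along 546.68 across 114.51 z 53.89 | F along 3.0 across 0.1 z -4.2 | M [ 0.07 -0.19  0.02] w 39.6 ff 30.0 [-3.1416e+00 -3.0000e-04 -7.0100e-02]
```

{"name": "play_rows", "arguments": {
  "commands": [
    {"x": 0.0005, "y": 0, "z": 0.0006, "twist": 0},
    {"x": 0.001, "y": 0, "z": 0.0012, "twist": 0},
    {"x": 0.0015, "y": 0, "z": 0.0018, "twist": 0},
    {"x": 0.002, "y": 0, "z": 0.0024, "twist": 0},
    {"x": 0.0025, "y": 0, "z": 0.003, "twist": 0},
    {"x": 0.003, "y": 0, "z": 0.0036, "twist": 0},
    {"x": 0.003, "y": 0, "z": 0.004, "twist": 0},
    {"x": 0.003, "y": 0, "z": 0.004, "twist": 0}
  ]
}}

```text
time: 26.2
tool_pos: [498.2, 255.6, 51.6]
tcp_rot: [3.141, 0.002, -0.07]
contact_force: [-6.3, -0.4, 13.4]
grip_width: 39.9
finger_force: 30.0
```

```bash
python3 - <<'E'
from h import *
st()
E
```

```text
t 26.20 along 548.21 across 113.97 z 51.63 | F along -6.2 across 1.3 z 13.4 | M [-0.26  1.41  0.02] w 39.9 ff 30.0 [ 3.1413e+00  1.5000e-03 -6.9800e-02]
```

Flat on the tray floor. Relax the push, then open.

{"name": "play_rows", "arguments": {
  "commands": [
    {"x": -0.0005, "y": 0, "z": -0.0008, "twist": 0},
    {"x": -0.001, "y": 0, "z": -0.0016, "twist": 0},
    {"x": -0.0014, "y": 0, "z": -0.0022, "twist": 0},
    {"x": -0.0014, "y": 0, "z": -0.0025, "twist": 0},
    {"x": -0.0014, "y": 0, "z": -0.0025, "twist": 0},
    {"x": -0.0014, "y": 0, "z": -0.0025, "twist": 0},
    {"x": -0.0014, "y": 0, "z": -0.0025, "twist": 0},
    {"x": -0.0014, "y": 0, "z": -0.0025, "twist": 0}
  ]
}}

```text
time: 27.0
tool_pos: [497.8, 255.5, 52.1]
tcp_rot: [3.141, 0.001, -0.07]
contact_force: [1.3, 1.0, -5.7]
grip_width: 39.8
finger_force: 30.0
```

```bash
python3 - <<'E'
from h import *
st()
E
```

```text
t 27.00 along 547.77 across 113.98 z 52.11 | F along 1.5 across 0.6 z -5.7 | M [ 0.17 -0.05  0.  ] w 39.8 ff 30.0 [ 3.1412e+00  6.0000e-04 -7.0200e-02]
```

{"name": "play_rows", "arguments": {
  "commands": [
    {"x": 0, "y": 0, "z": 0.0004, "twist": 0},
    {"x": 0, "y": 0, "z": 0.0008, "twist": 0},
    {"x": 0, "y": 0, "z": 0.001, "twist": 0},
    {"x": 0, "y": 0, "z": 0.001, "twist": 0},
    {"x": 0, "y": 0, "z": 0.001, "twist": 0},
    {"x": 0, "y": 0, "z": 0.001, "twist": 0},
    {"x": 0, "y": 0, "z": 0.001, "twist": 0},
    {"x": 0, "y": 0, "z": 0.001, "twist": 0}
  ]
}}

```text
time: 27.8
tool_pos: [498.1, 255.6, 51.7]
tcp_rot: [-3.142, -0.0, -0.07]
contact_force: [0.8, 0.2, 1.5]
grip_width: 39.8
finger_force: 30.0
```

{"name": "play_rows", "arguments": {
  "commands": [
    {"x": 0, "y": 0, "z": 0, "twist": 0},
    {"x": 0, "y": 0, "z": 0, "twist": 0},
    {"x": 0, "y": 0, "z": 0, "twist": 0},
    {"x": 0, "y": 0, "z": 0, "twist": 0},
    {"x": 0, "y": 0, "z": 0, "twist": 0},
    {"x": 0, "y": 0, "z": 0, "twist": 0},
    {"x": 0, "y": 0, "z": 0, "twist": 0},
    {"x": 0, "y": 0, "z": 0, "twist": 0}
  ],
  "jaw": 0.1
}}

```text
time: 28.6
tool_pos: [498.0, 255.6, 51.4]
tcp_rot: [3.142, -0.0, -0.07]
contact_force: [0.1, -0.2, 0.4]
grip_width: 82.7
finger_force: 0.0
```

```bash
python3 - <<'E'
from h import *
st()
E
```

```text
t 28.60 along 548.01 across 114.02 z 51.38 | F along 0.1 across -0.2 z 0.4 | M [ 0.06  0.02 -0.03] w 82.7 ff 0.0 [ 3.1415 -0.     -0.0701]
```

Released. Retreat straight up, then check numerically.

{"name": "play_rows", "arguments": {
  "commands": [
    {"x": 0, "y": 0, "z": -0.005, "twist": 0},
    {"x": 0, "y": 0, "z": -0.02, "twist": 0},
    {"x": 0, "y": 0, "z": -0.04, "twist": 0},
    {"x": 0, "y": 0, "z": -0.06, "twist": 0},
    {"x": 0, "y": 0, "z": -0.08, "twist": 0},
    {"x": 0, "y": 0, "z": -0.1, "twist": 0},
    {"x": 0, "y": 0, "z": -0.11, "twist": 0},
    {"x": 0, "y": 0, "z": -0.11, "twist": 0}
  ]
}}

```text
time: 29.4
tool_pos: [498.8, 255.8, 162.9]
tcp_rot: [-3.14, -0.003, -0.07]
contact_force: [-0.3, -0.5, -0.1]
grip_width: 82.8
finger_force: 0.0
```

```bash
python3 - <<'E'
from h import *
st();c=bot.capture("wrist");p=tool()[0];g=cv2.cvtColor(c["pixels"],cv2.COLOR_RGB2GRAY).astype(int)
yaw=bot.get_obs()["tcp_rot"][2];ux=np.array([np.cos(yaw),np.sin(yaw),0]);uy=np.array([-ux[1],ux[0],0])
q=np.array([p[0],p[1],0]);zb=4
for n,a,z in(("foot front base",70,zb),("foot front top",70,zb+16),("case front top",48,zb+38),("grip front top",6,zb+68),("grip rear top",-6,zb+68)): print(n,proj(c,q+a*ux+[0,0,z]).round(1))
print("L/R case top front",proj(c,q+48*ux+24*uy+[0,0,42]).round(1),proj(c,q+48*ux-24*uy+[0,0,42]).round(1))
print("rows 20..215 (2) @300-312:",g[20:216:2,300:312].mean(1).astype(int).tolist())
for r in(110,130): print("row",r,g[r,270:370:2].tolist())
E
```

```text
t 29.40 along 548.85 across 114.07 z 162.92 | F along -0.5 across -0.4 z -0.1 | M [0. 0. 0.] w 82.8 ff 0.0 [-3.1404e+00 -3.0000e-03 -7.0100e-02]
foot front base [317.5 110.6]
foot front top [317.5 110.7]
case front top [317.5 137. ]
grip front top [317.5 192.1]
grip rear top [317.5 206.1]
L/R case top front [290.1 137. ] [344.9 137. ]
rows 20..215 (2) @300-312: [89, 89, 90, 87, 80, 79, 76, 78, 79, 78, 79, 81, 80, 83, 82, 79, 75, 74, 76, 79, 78, 77, 77, 79, 81, 83, 83, 87, 127, 139, 97, 81, 105, 149, 156, 155, 155, 154, 155, 154, 155, 154, 154, 154, 144, 94, 84, 86, 86, 85, 86, 84, 85, 85, 85, 83, 79, 78, 121, 128, 165, 197, 204, 210, 220, 218, 201, 136, 115, 142, 146, 145, 145, 145, 145, 138, 127, 123, 115, 124, 124, 100, 52, 37, 40, 49, 66, 73, 73, 73, 69, 71, 102, 119, 118, 118, 119, 119]
row 110 [158, 159, 160, 157, 161, 165, 161, 160, 157, 159, 154, 133, 101, 96, 98, 96, 98, 94, 93, 94, 92, 94, 94, 95, 92, 94, 92, 93, 92, 92, 92, 89, 91, 92, 93, 98, 115, 158, 168, 169, 169, 171, 171, 170, 169, 169, 169, 170, 168, 170]
row 130 [175, 176, 176, 176, 175, 176, 173, 165, 156, 152, 152, 131, 83, 82, 88, 84, 84, 81, 83, 83, 83, 81, 83, 83, 81, 83, 79, 81, 75, 77, 75, 78, 79, 78, 77, 88, 84, 106, 111, 118, 160, 169, 169, 171, 172, 166, 170, 169, 170, 169]
```

```bash
python3 - <<'E'
from plant import bot
print(bot.close_job())
E
```

```text
the job is handed in; nothing more can be done
None
```

The battery is out of its carrier and standing upright and flat near the middle of the spill tray, released with the arm clear; I handed the job in at about 29.5 s. The push back read about 21 N at the wrist at its highest, close to the 22 N bend limit, but some of that was floor friction. I took no final picture of the carrier or the bystanders.

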